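# Close the ink jar with its sealing disk and screw ring

### The arm

A 6-joint arm with a two-finger parallel gripper is mounted at the origin on the work surface; the furniture and walls round the work are solid. World frame = base frame: x ahead of the robot, y to its left, z up, the work surface at z = 0. Lengths are in m, angles in degrees, forces in N, time in s.
With the tool pointing down it reaches from about 0.25 to 0.725 m from the base axis. Payload 9.7 kg.
Tool frame: the origin (TCP) lies at the very end of the fingers, on their centre line; the grasp point (between the pads) lies 19 mm behind it (bot.grip_depth is the distance from the TCP to the grasp point, in m); z points along the fingers, y is the direction in which the jaws open and shut (so a half turn about z gives the same grasp; the last joint's range is limited). The gripper opens to 85 mm and grips with 20 to 120 N. Pads are 22 mm wide; open, the fingers measure 114 mm over their backs; the gripper's body (76 mm by 85 mm) begins 54 mm behind the grasp point. The pads swing forward as they close: fully open they stand 13 mm farther back than shut.
Start: joints at [-63.77, 4.979, 10.078, 95.1, 0, 90], TCP at [0.243, -0.493, 0.231] pointing down, gripper open.
Joint ranges: [-179.16, 179.16], [-48.56, 103.87], [-65.8, 70.77], [-126.05, 130.52], [-82.76, 87.17], [-180, 180]. Speed limits (degrees/s): [127.2, 127.2, 147.25, 180, 180, 180].

### API

Orientations are given as [roll, pitch, yaw] about the fixed x, y, z axes, in that order (R = Rz(yaw) Ry(pitch) Rx(roll)).
In Python, from workcell import telemetry, optics, order, bot gives the robot as it stands. The module is installed in compiled form; this text tells all that it offers.
- The arm moves only by the shell command python3 -m inch 'ROWS' [FORCE]. ROWS is JSON, a list of rows, each a list of 7 numbers: the shift along the tool's x, y, z in m, then the turn, a rotation vector about the tool's x, y, z in rad, then the closure, from 0 (fully open) to 1 (shut). In form: [[tx, ty, tz, rx, ry, rz, grip], ...]. A call has 1 to 12 rows; each row is the pose to reach, as a shift and turn from the pose commanded when the call began, along the tool's axes at that moment; what a row does not reach only later rows make up. A row lasts 1/12 s, in which the tool goes at most 41.7 mm and 7.16 degrees, less where a joint would pass 70% of its speed; a pose out of reach is approached as far as the arm can. A call with a gripper value outside its range is refused whole. The fingers move at their own pace and stop on an object; FORCE is the grip in N (left out, the last holds). Time passes only in rows, so rows that repeat a pose let the fingers close. It gives the time, the measured TCP pose, the force and the opening at its end, in the units of the state.
- telemetry.get_obs(): the state, without advancing time (a new reading comes with each control period).
- optics.camera(name): name is "scene" or "top"; returns (picture, depth): 480x640x3 uint8, red, green, blue; 480x640 float32, m along the optical axis (not along the pixel's ray), 0 where there is no reading.
- optics.camera_info(name): a dict with "camera_matrix" (3x3 intrinsics, pixels), "k1" (the pictures are not rectified: a ray, as slopes to the right and down, at radius r is drawn at 1 + k1 r^2 times it, then the intrinsics apply), "xyz" and "attitude" of the camera in the world. Camera axes: x right, y down, z forward; pixel columns grow to the right and rows downward; lengths in m; the calibration is good to about 2 mm. A picture is of the moment at which its call begins. camera_info takes no time and is no camera call.
- order.job_done(): hands the job in, once; it reports no verdict.
The state is a dict: "time": time; "q": joint angles; "qd": joint speeds; "joint_efforts": joint torques, N m; "ee_pos": TCP position; "tcp_rot": TCP orientation; "wrist_force": force on the tool from outside, world axes, zero at the start; "torque": the same for the moment, N m; "opening": finger opening in m.
Only numpy, scipy, OpenCV 4.12 (cv2) and the standard library are available. Lean on these libraries where they do the work, as an engineer would, in place of code of your own. Each camera call takes 0.05 s, during which the arm holds its last target. There are 200 camera calls.

### The job

Close the ink jar in the stand: first set the sealing disk into its mouth, knob up, so that it lies level on the rubber seat; then put the screw ring over it as it lies, feel for the start of the thread and turn it clockwise (seen from above) until it is tight and holds the disk pressed down. Work gently: stop turning once it is tight, never force the jar, and leave the other things where they are.

Things in the scene. Friction and masses are not known exactly. Their poses are not given: they have to be found in the camera images.
- mouth (a point): centre of the mouth of the squat white ink jar, level with its rim, z up. The jar (85 mm across) is fixed in a round wooden stand (112 mm across) screwed to the table; the rim is 96 mm above the table. The neck is 41.2 mm across outside, 36 mm inside, and 26 mm tall above the shoulder; inside it is a rubber seat for the disk
- thread (a point): on the neck's axis, 4 mm below the rim, where the undersides of 4 equal outside thread ridges begin (49.4 mm across them, each 57 deg long with its stop, gaps 33 deg). Each slopes down clockwise, seen from above, by 4 mm to a stop. A gap comes every 90 deg; where the gaps stand is new each time and not measured (this frame's yaw says nothing): feel for them by turning the ring clockwise under light pressure
- disk_centre (a point): centre (11.5 mm above the underside) of the metal sealing disk, z along its knob. 34 mm across, plate 9 mm thick, lower edge bevelled 2 mm, with a knob 13 mm across and 14 mm tall on top; whole height 23 mm, 70 g. It lies knob up. When it lies in the mouth on its seat, its underside is 5 mm below the rim, its plate stands 4 mm above the rim, and this point is 6.5 mm above the rim
- ring_centre (a point): centre (7.5 mm above the lower edge) of the round grey screw ring, z up; 60.5 mm across, 15 mm tall, 52 mm inside, 60 g. Top flange 3 mm thick with a 22 mm hole that the disk's knob passes through. It lies flange up, as used. Lugs on the ridges: this point is 2 to 7 mm above the rim; lugs dropped into the gaps, flange on the disk: about level with the rim; tight: 2 to 3.5 mm below it
- ring_lugs (a point): centre of the ring's lower edge. Here, inside, are four lugs (3 mm tall, 20 deg long, 44.6 mm clear between opposite ones, at the ring's +x, +y, -x, -y) that pass down through the gaps and run under the ridges; from the gaps the ring turns clockwise: after about 40 deg it holds the disk, at 50 to 60 deg it meets the stops
- seal_seat (a joint): sprung rubber seat inside the mouth on which the disk lies: 0 at rest, grows in m as the disk is pressed down (3 N per mm, 5 mm travel; 2 to 3.3 mm when the ring is tight)
- tape_roll: bystander: roll of tan masking tape, 92 mm across, 24 mm tall, lying flat; origin at the centre of its underside
- ink_pot: bystander: small ink pot with a screw lid, 62 mm across, 64 mm tall; origin at the centre of its underside
- brush: bystander: paint brush, 193 mm long, 21 mm thick, lying flat; origin at the centre of its underside
- cup: bystander: clear plastic cup, 82 mm across, 95 mm tall; origin at the centre of its underside
- lid: bystander: jar lid lying on its back, 86 mm across, 22 mm tall; origin at the centre of its underside
Mind the look-alikes: they are no part of the job. Leave any green or turquoise look-alike of the part that bears disk_centre alone.

How it is judged (in metres and radians):
On the way, in this order (a step that is already met when the one before it is completed fails the run):
1. the disk lies level in the mouth on the seat, the ring still away from the jar (horizontal distance between disk_centre and mouth below 0.0025 m and z of disk_centre in the frame of mouth below 0.0078 m and angle between disk_centre's own z axis and vertical below 0.08 rad and horizontal distance between ring_centre and mouth above 0.06 m), for 0.2 s.
2. the ring sits round the neck with its lugs below the ridge starts and presses the disk down on its seat (horizontal distance between ring_centre and mouth below 0.004 m and z of ring_centre in the frame of mouth below -0.0012 m and value of joint seal_seat above 0.001 m), for 0.2 s.
At the end, for the whole second after the job is handed in: The ring, let go, holds the seat pressed at least 1.4 mm; the disk lies in the mouth within 2.5 mm of its centre and 0.08 rad of level; the ring is at rest round the neck, level to 0.06 rad, within 4 mm of its centre and with its own centre at least 1.2 mm below the rim (value of joint seal_seat above 0.0014 m and horizontal distance between disk_centre and mouth below 0.0025 m and z of disk_centre in the frame of mouth below 0.006 m and angle between disk_centre's own z axis and vertical below 0.08 rad and horizontal distance between ring_centre and mouth below 0.004 m and z of ring_centre in the frame of mouth below -0.0012 m and angle between ring_centre's own z axis and vertical below 0.06 rad and linear speed of ring below 0.01 m/s); the robot touches nothing.
It fails at once if the jar is forced: knocked, pressed or overtightened with more than 90 N in all (contact force between ink_jar and anything else above 90 N).
It fails at once if a bystander is moved more than 20 mm (distance of any of tape_roll, ink_pot, brush, cup, lid from where it was at the start of the episode above 0.02 m).
It also fails if it takes over 70 s, if anything falls off the work surface, if the arm or the gripper's body presses on something with over 40 N, if the wrist force passes 120 N, or if a joint passes its speed limit or range.

## Working session

There is one attempt and no reset: what is moved stays moved. The work goes in short steps, Python scripts to look and compute and a shell command to move; the robot and the scene stay as the last step left them, time stands still between calls to the robot, and variables do not carry over. Pictures are saved under pics/ and viewed, about 8 in all and at most 12, crops included, and the job is handed in when it is done.

```bash
mkdir -p pics; cat > h.py <<'E'
import numpy as np, cv2
from scipy.spatial.transform import Rotation as R
from workcell import telemetry, optics, order, bot
def rot(a): return R.from_euler('xyz',a,degrees=True).as_matrix()
def ray(n,u,v):
    c=optics.camera_info(n);K=np.array(c['camera_matrix'])
    d=cv2.undistortPoints(np.array([[[u,v]]],float),K,np.array([c['k1'],0,0,0.]))[0,0]
    return np.array(c['xyz']),rot(c['attitude'])@np.array([d[0],d[1],1])
def onz(n,u,v,z):
    o,d=ray(n,u,v); return o+d*(z-o[2])/d[2]
def dep(n,D,u,v):
    o,d=ray(n,u,v); return o+d*D[int(v),int(u)]
def shot(n,f):
    p,D=optics.camera(n); cv2.imwrite('pics/%s.png'%f,p[:,:,::-1]); np.save('pics/%s.npy'%f,D); return p,D
E
python3 - <<'E'
from h import *
for n in('scene','top'): print(optics.camera_info(n)); shot(n,n+'0')
print(telemetry.get_obs(),bot.grip_depth)
E
```

```text
{'camera_matrix': array([[491.10586918,   0.        , 318.04043993],
       [  0.        , 491.10586918, 241.88048442],
       [  0.        ,   0.        ,   1.        ]]), 'k1': -0.011982531612750098, 'xyz': array([0.0576745 , 0.63518801, 0.50261661]), 'attitude': array([-117.25328997,    0.37769957, -139.98501419])}
{'camera_matrix': array([[472.5894117 ,   0.        , 321.59863739],
       [  0.        , 472.5894117 , 244.95536844],
       [  0.        ,   0.        ,   1.        ]]), 'k1': -0.002486390220217937, 'xyz': array([0.49798595, 0.02475725, 1.05316607]), 'attitude': array([-174.56560404,    0.74703678,  -91.47651783])}
{'time': 0.1, 'q': array([-6.37681522e+01,  5.00787174e+00,  1.00396410e+01,  9.50997325e+01,
       -1.60948913e-03,  8.99978866e+01]), 'qd': array([-0.03928738, -0.13180668,  0.14654156,  0.07732344,  0.0309763 ,
       -0.00282077]), 'joint_efforts': array([-2.06815316e-04, -5.21562231e+01,  4.65651619e+01,  1.60683109e-02,
       -6.26427823e-05,  1.95580657e-05]), 'ee_pos': array([ 0.24300549, -0.49317831,  0.2306605 ]), 'tcp_rot': array([-1.79932037e+02,  1.60698110e-03,  2.62339631e+01]), 'wrist_force': array([ 0.06738971, -0.31221423, -1.15162281]), 'torque': array([-0.01049152,  0.05064736,  0.01232194]), 'opening': 0.085595322780377} 0.0187
```

View pics/top0.png

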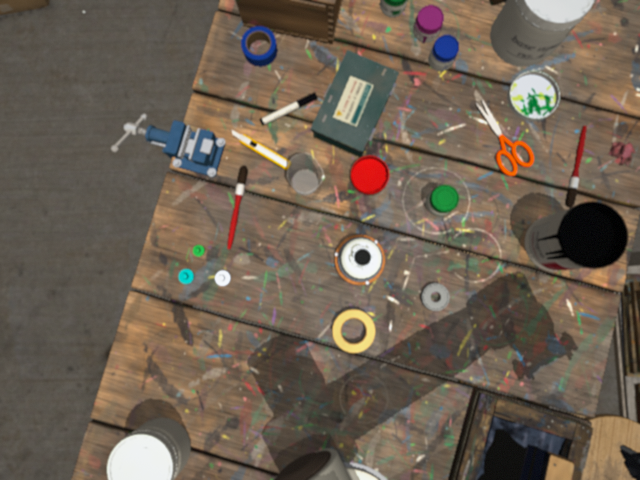

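View pics/scene0.png

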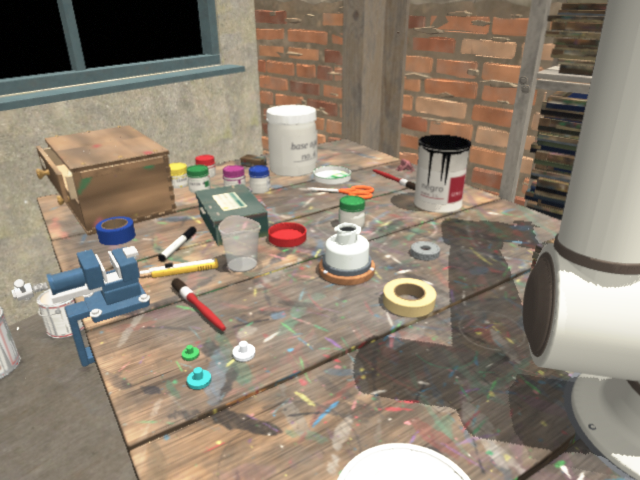

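Top view, disk candidates: green (198,251), turquoise (186,277) and white/silver (222,278); I choose the last. Ring candidates: grey ring (435,296), with the tan tape roll (354,331) excluded. The jar mouth is at (362,257).

```bash
python3 - <<'E'
from h import *
p=cv2.imread('pics/top0.png');s=cv2.imread('pics/scene0.png')
D=np.load('pics/top0.npy')
a=[cv2.resize(p[y-30:y+30,x-30:x+30],(260,260),interpolation=cv2.INTER_CUBIC) for x,y in((215,270),(362,257),(435,296))]
b=[cv2.resize(s[y-30:y+30,x-30:x+30],(260,260),interpolation=cv2.INTER_CUBIC) for x,y in((235,350),(347,235),(426,250))]
cv2.imwrite('pics/crop.png',np.vstack([np.hstack(a),np.hstack(b)]))
for nm,u,v in(('disk',222,278),('diskedge',218,281),('mouthhole',362,257),('neck',371,257),('shoulder',376,257),('ring',443,296),('ringhole',435,296)): print(nm,dep('top',D,u,v).round(4))
hsv=cv2.cvtColor(p,cv2.COLOR_BGR2HSV)
def blob(mask,x,y,r):
    m=np.zeros_like(mask);m[y-r:y+r,x-r:x+r]=mask[y-r:y+r,x-r:x+r]
    c=max(cv2.findContours(m,cv2.RETR_EXTERNAL,cv2.CHAIN_APPROX_NONE)[0],key=cv2.contourArea)
    return cv2.minEnclosingCircle(c),cv2.fitEllipse(c),cv2.contourArea(c)
w=cv2.inRange(hsv,(0,0,175),(180,60,255))
print('disk',e:=blob(w,222,278,14)); print(onz('top',*e[1][0],0.006))
k=cv2.inRange(hsv,(0,0,0),(180,255,70)); print('hole',e:=blob(k,362,257,14)); print(onz('top',*e[1][0],0.096))
g=cv2.inRange(hsv,(0,0,110),(180,40,255)); print('ring',e:=blob(g,435,296,20)); print(onz('top',*e[1][0],0.015))
for x,y,z in((259,45,0),(354,331,.024),(369,175,.022),(445,198,.064),(304,174,.095),(238,207,.01)): print(x,y,onz('top',x,y,z).round(3))
E
```

```text
disk [0.5298 0.2549 0.0224]
diskedge [0.5237 0.266  0.0124]
mouthhole [ 0.563  -0.0468  0.0908]
neck [ 0.5619 -0.0643  0.0995]
shoulder [ 0.5634 -0.0771  0.0727]
ring [ 0.4783 -0.2263  0.0123]
ringhole [ 0.4785 -0.2117 -0.    ]
disk (((222.0971221923828, 277.9244689941406), 8.149833679199219), ((222.05972290039062, 277.8487548828125), (15.068673133850098, 15.576436996459961), 27.541667938232422), 182.0)
[0.53064326 0.2584139  0.006     ]
hole (((362.1363525390625, 256.8636474609375), 7.188539505004883), ((362.2615051269531, 256.7072448730469), (13.329777717590332, 13.757408142089844), 92.21595764160156), 142.0)
[ 0.5631885  -0.04692287  0.096     ]
ring (((435.7799987792969, 296.8599853515625), 14.184182167053223), ((435.5717468261719, 296.7082214355469), (27.130477905273438, 27.294986724853516), 174.7032012939453), 579.0)
[ 0.47719863 -0.20946645  0.015     ]
259 45 [1.072 0.17  0.   ]
354 331 [ 0.409 -0.029  0.024]
369 175 [ 0.75  -0.074  0.022]
445 198 [ 0.685 -0.228  0.064]
304 174 [0.738 0.067 0.095]
238 207 [0.688 0.221 0.01 ]
```

View pics/crop.png

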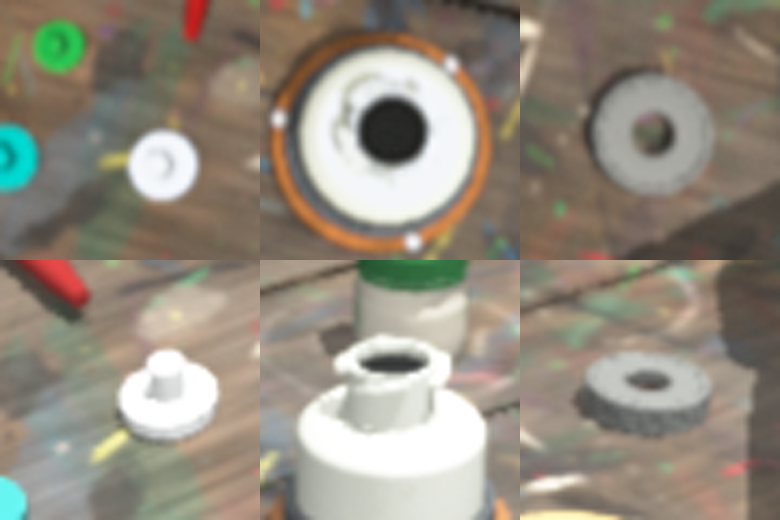

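The white/silver disk is confirmed knob up. The ring lies flange up. The dark hole is only part of the mouth, so I'll refine the mouth from depth and then start moving.

```bash
cat >> h.py <<'E'
def plan(x,y,z,yaw=None):
    s=telemetry.get_obs();M=rot(s['tcp_rot']);T=M if yaw is None else rot([180,0,yaw])
    t=M.T@(np.array([x,y,z])-s['ee_pos']);r=R.from_matrix(M.T@T).as_rotvec()
    print('shift',t.round(4),'turn',r.round(4),'q',s['q'].round(1),'rot',s['tcp_rot'].round(2))
def cloud(n,D,c,r,zl,zh):
    i=optics.camera_info(n);K=np.array(i['camera_matrix'])
    v,u=np.nonzero(D>0);d=cv2.undistortPoints(np.stack([u,v],1)[:,None].astype(float),K,np.array([i['k1'],0,0,0.]))[:,0]
    P=np.c_[d,np.ones(len(d))]*D[v,u][:,None]@rot(i['attitude']).T+i['xyz']
    k=(np.hypot(P[:,0]-c[0],P[:,1]-c[1])<r)&(P[:,2]>zl)&(P[:,2]<zh)
    return P[k]
def circ(P):
    o,rd=cv2.minEnclosingCircle((P[:,:2]*1000).astype(np.float32).reshape(-1,1,2)); return np.round(o,1),round(rd,1)
E
python3 - <<'E'
from h import *
for n in('top','scene'):
    D=np.load('pics/%s0.npy'%n)
    for nm,c,r,zl,zh in(('mouth',(.563,-.047),.035,.087,.11),('body',(.563,-.047),.06,.05,.08),('disk',(.53,.257),.03,.005,.014),('knob',(.53,.257),.02,.017,.03),('ring',(.478,-.21),.045,.008,.03)):
        P=cloud(n,D,c,r,zl,zh); print(n,nm,len(P),P.mean(0).round(4),P[:,:2].min(0).round(4),P[:,:2].max(0).round(4),((P[:,:2].min(0)+P[:,:2].max(0))/2).round(4),circ(P), np.percentile(P[:,2],90).round(4))
plan(.40,-.1,.2,66); plan(.53,.257,.1,116)
E
```

```text
top mouth 393 [ 0.5638 -0.046   0.0932] [ 0.5402 -0.0696] [ 0.5876 -0.0221] [ 0.5639 -0.0459] (array([564.2, -46.3]), 24.6) 0.097
top body 869 [ 0.5623 -0.0444  0.068 ] [ 0.5228 -0.0872] [ 0.6056 -0.0046] [ 0.5642 -0.0459] (array([563.9, -46. ]), 42.5) 0.0718
top disk 153 [0.5315 0.2568 0.0097] [0.5039 0.232 ] [0.5507 0.2742] [0.5273 0.2531] (array([529.2, 257.7]), 27.1) 0.0123
top knob 29 [0.532  0.2573 0.0235] [0.5276 0.2509] [0.5365 0.2639] [0.532  0.2574] (array([531.1, 257.4]), 6.6) 0.0262
top ring 546 [ 0.4788 -0.208   0.0156] [ 0.4483 -0.2397] [ 0.5091 -0.1785] [ 0.4787 -0.2091] (array([ 478.6, -209. ]), 30.9) 0.0182
scene mouth 289 [ 0.5593 -0.0466  0.0937] [ 0.5373 -0.0696] [ 0.5867 -0.0223] [ 0.562 -0.046] (array([562.3, -46.4]), 26.1) 0.0971
scene body 844 [ 0.5478 -0.0301  0.0655] [ 0.518  -0.0854] [ 0.5995 -0.0046] [ 0.5587 -0.045 ] (array([558.8, -45.7]), 42.0) 0.0721
scene disk 240 [0.5256 0.2587 0.0098] [0.512 0.239] [0.5457 0.2728] [0.5288 0.2559] (array([529.1, 255.9]), 17.5) 0.0116
scene knob 61 [0.5277 0.2568 0.0227] [0.5223 0.2495] [0.5382 0.2622] [0.5303 0.2559] (array([530.8, 256.6]), 8.5) 0.0253
scene ring 364 [ 0.4736 -0.2043  0.0155] [ 0.4468 -0.2418] [ 0.5071 -0.179 ] [ 0.4769 -0.2104] (array([ 475.5, -210.9]), 32.8) 0.0179
shift [ 0.3146 -0.2832  0.031 ] turn [-1.10e-03 -4.00e-04 -6.94e-01] q [-63.8   5.   10.   95.1  -0.   90. ] rot [-179.93    0.     26.23]
shift [ 0.589  -0.5459  0.1313] turn [-1.0000e-03 -9.0000e-04 -1.5667e+00] q [-63.8   5.   10.   95.1  -0.   90. ] rot [-179.93    0.     26.23]
```

```bash
python3 -m inch '[[0.315,-0.283,0.031,0,0,-0.694,0.4],[0.315,-0.283,0.031,0,0,-0.694,0.4],[0.315,-0.283,0.031,0,0,-0.694,0.4],[0.315,-0.283,0.031,0,0,-0.694,0.4],[0.315,-0.283,0.031,0,0,-0.694,0.6],[0.315,-0.283,0.031,0,0,-0.694,0.6],[0.315,-0.283,0.031,0,0,-0.694,0.6],[0.315,-0.283,0.031,0,0,-0.694,0.6],[0.315,-0.283,0.031,0,0,-0.694,0.6],[0.315,-0.283,0.031,0,0,-0.694,0.6],[0.315,-0.283,0.031,0,0,-0.694,0.6]]' 20
python3 -c "
from h import *
plan(.5305,.257,.06,116)"
```

```text
time: 1.02
ee_pos: [0.4016, -0.0957, 0.1996]
tcp_rot: [-180.0, -0.1, 66.3]
wrist_force: [-0.1, -0.4, -0.1]
opening: 0.0341
shift [ 0.3746 -0.0239  0.1401] turn [-2.000e-04 -1.500e-03 -8.682e-01] q [-1.350e+01 -1.420e+01 -1.140e+01  9.290e+01  1.000e-01  1.003e+02] rot [-1.7995e+02 -7.0000e-02  6.6250e+01]
```

```bash
python3 -m inch '[[0.375,-0.024,0.07,0,0,-0.868,0.6],[0.375,-0.024,0.07,0,0,-0.868,0.6],[0.375,-0.024,0.07,0,0,-0.868,0.6],[0.375,-0.024,0.07,0,0,-0.868,0.6],[0.375,-0.024,0.07,0,0,-0.868,0.6],[0.375,-0.024,0.07,0,0,-0.868,0.6],[0.375,-0.024,0.07,0,0,-0.868,0.6],[0.375,-0.024,0.07,0,0,-0.868,0.6],[0.375,-0.024,0.12,0,0,-0.868,0.6],[0.375,-0.024,0.14,0,0,-0.868,0.6],[0.375,-0.024,0.14,0,0,-0.868,0.6],[0.375,-0.024,0.14,0,0,-0.868,0.6]]'
python3 - <<'E'
from h import *
plan(.5305,.257,.012,116)
p,_=shot('scene','s1');q,_=shot('top','t1')
f=lambda i,x,y:cv2.resize(i[y-45:y+45,x-60:x+60],(400,300),interpolation=cv2.INTER_CUBIC)
cv2.imwrite('pics/c1.png',np.hstack([f(p,243,335),f(q,222,270)])[:,:,::-1])
E
```

```text
time: 2.02
ee_pos: [0.5293, 0.2517, 0.0564]
tcp_rot: [-179.6, 0.0, 115.8]
wrist_force: [0.1, 0.5, 0.3]
opening: 0.0345
shift [0.0043 0.0037 0.0443] turn [-0.0069  0.0001 -0.0034] q [25.4 10.5 -3.2 76.7 -0.  89.6] rot [-179.6    0.   115.8]
```

View pics/c1.png

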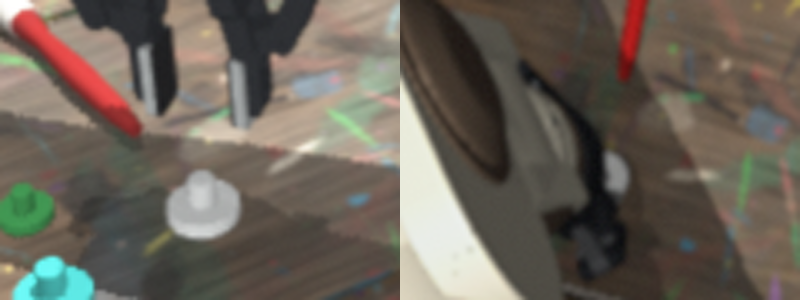

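The fingers hang directly above the knob. Next I check that the arm has settled, then go down.

```bash
python3 -c "
from h import *
plan(.5305,.257,.0115,116); print(telemetry.get_obs()['ee_pos'])"
```

```text
shift [0.0055 0.0018 0.0497] turn [-0.0003  0.0002 -0.0051] q [25.3 10.2 -3.  76.9 -0.  89.6] rot [-1.7998e+02  1.0000e-02  1.1571e+02]
[0.531233   0.25127464 0.06121376]
```

```bash
python3 -m inch '[[0.0055,0.002,0.015,0,0,-0.005,0.6],[0.0055,0.002,0.03,0,0,-0.005,0.6],[0.0055,0.002,0.04,0,0,-0.005,0.6],[0.0055,0.002,0.047,0,0,-0.005,0.6],[0.0055,0.002,0.0495,0,0,-0.005,0.6],[0.0055,0.002,0.0495,0,0,-0.005,1],[0.0055,0.002,0.0495,0,0,-0.005,1],[0.0055,0.002,0.0495,0,0,-0.005,1],[0.0055,0.002,0.0495,0,0,-0.005,1],[0.0055,0.002,0.0495,0,0,-0.005,1]]' 20
```

```text
time: 2.95
ee_pos: [0.5312, 0.2579, 0.0118]
tcp_rot: [179.9, 0.0, 116.0]
wrist_force: [0.0, -2.2, 4.6]
opening: 0.0116
```

```bash
python3 -m inch '[[0,0,0,0,0,0,0.6],[0,0,0,0,0,0,0.6],[0,0,0,0,0,0.12,0.6],[0,0,0,0,0,0.24,0.6],[0,0,0,0,0,0.48,0.6],[0,0,0,0,0,1.57,0.6],[0,0,0,0,0,1.57,0.6],[0,0,0,0,0,1.57,0.6],[0,0,0,0,0,1.57,0.6],[0,0,0,0,0,1.57,0.6],[0,0,0,0,0,1.57,0.6],[0,0,0,0,0,1.57,0.6]]'
python3 -m inch '[[0,0,0,0,0,0.35,0.6],[0,0,0,0,0,0.35,0.6],[0,0,0,0,0,0.35,0.6],[0,0,0,0,0,0.35,0.6],[0,0,0,0,0,0.35,0.6],[0,0,0,0,0,0.35,1],[0,0,0,0,0,0.35,1],[0,0,0,0,0,0.35,1],[0,0,0,0,0,0.35,1],[0,0,0,0,0,0.35,1]]' 30
```

```text
time: 3.95
ee_pos: [0.5305, 0.258, 0.0105]
tcp_rot: [-180.0, 0.0, 44.6]
wrist_force: [0.6, -0.4, 0.3]
opening: 0.0342
time: 4.78
ee_pos: [0.5327, 0.2535, 0.0109]
tcp_rot: [-179.8, -0.0, 25.4]
wrist_force: [-0.4, 0.8, 0.8]
opening: 0.0114
```

```bash
python3 -m inch '[[0,0,-0.005,0,0,0,1],[0,0,-0.02,0,0,0,1],[0,0,-0.04,0,0,0,1],[0,0,-0.08,0,0,0,1],[0,0,-0.12,0,0,0,1],[0,0,-0.15,0,0,0,1],[0,0,-0.15,0,0,0,1],[0,0,-0.15,0,0,0,1],[0,0,-0.15,0,0,0,1]]'
python3 - <<'E'
from h import *
plan(.5635,-.046,.16,-5)
p,_=shot('scene','s2')
P=telemetry.get_obs();print(P['ee_pos'],P['q'],P['opening'])
E
```

```text
time: 5.53
ee_pos: [0.5328, 0.2527, 0.16]
tcp_rot: [-179.8, 0.1, 25.4]
wrist_force: [-0.0, -0.1, -1.5]
opening: 0.0106
shift [-0.1003  0.283  -0.001 ] turn [-0.0033  0.0019  0.5303] q [ 25.3   9.6   7.3  87.7   0.2 179.9] rot [-1.7979e+02  5.0000e-02  2.5380e+01]
[0.53245822 0.25256587 0.15922729] [ 25.27379407   9.65388199   7.25719699  87.73452163   0.21304769
 179.89109936] 0.010951916003003121
```

```bash
python3 -c "
from h import *
plan(.5635,-.046,.135)"
```

```text
shift [-0.0999  0.2831  0.0234] turn [0. 0. 0.] q [ 25.3   9.7   7.3  87.7   0.2 179.9] rot [-1.7979e+02  1.3000e-01  2.5380e+01]
```

```bash
python3 -m inch '[[-0.1,0.283,0,0,0,0,1],[-0.1,0.283,0,0,0,0,1],[-0.1,0.283,0,0,0,0,1],[-0.1,0.283,0,0,0,0,1],[-0.1,0.283,0,0,0,0,1],[-0.1,0.283,0,0,0,0,1],[-0.1,0.283,0,0,0,0,1],[-0.1,0.283,0,0,0,0,1],[-0.1,0.283,0,0,0,0,1],[-0.1,0.283,0.022,0,0,0,1],[-0.1,0.283,0.022,0,0,0,1],[-0.1,0.283,0.022,0,0,0,1]]'
python3 - <<'E'
from h import *
p,_=shot('scene','s3');q,D=shot('top','t3')
plan(.5635,-.046,.135,25)
print(telemetry.get_obs()['ee_pos'])
f=lambda i,x,y:cv2.resize(i[y-45:y+45,x-60:x+60],(400,300),interpolation=cv2.INTER_CUBIC)
cv2.imwrite('pics/c3.png',np.hstack([f(p,347,215),f(q,362,257)])[:,:,::-1])
E
```

```text
time: 6.58
ee_pos: [0.5627, -0.0446, 0.136]
tcp_rot: [-179.7, 0.2, 25.4]
wrist_force: [-0.6, 0.6, -0.3]
opening: 0.0112
shift [-0.0008  0.0011  0.0029] turn [-0.0041  0.0005  0.008 ] q [ -4.6   6.4   1.3  85.    0.2 149.9] rot [-1.7976e+02  3.0000e-02  2.5460e+01]
[ 0.56377678 -0.04467844  0.13790332]
```

View pics/c3.png

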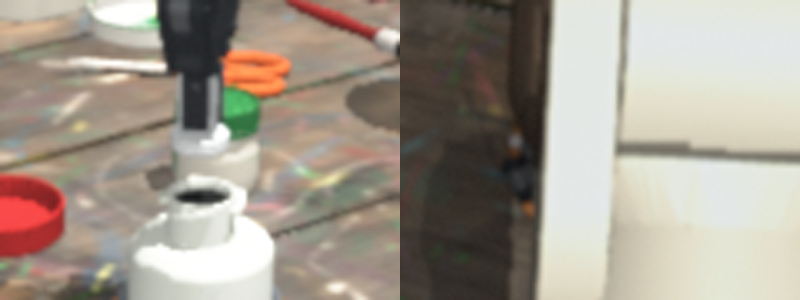

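```bash
python3 - <<'E'
from h import *
D=np.load('pics/s3.npy');i=optics.camera_info('scene');A=rot(i['attitude'])
rt=A[:2,0]/np.hypot(*A[:2,0])
c=np.array([.5635,-.046]);
vd=c-np.array(i['xyz'])[:2];vd/=np.hypot(*vd);lat=np.array([-vd[1],vd[0]])
from scipy.optimize import least_squares
for nm,zl,zh,r in(('disk',.127,.1335,.017),('neck',.0745,.086,.0206),('body',.045,.063,.0425),('rimall',.087,.1,.0247)):
    P=cloud('scene',D,c,.06 if nm=='body' else .032,zl,zh)[:,:2]
    f=least_squares(lambda x:np.hypot(*(P-x).T)-r,c,loss='soft_l1',f_scale=.001)
    l=(P-c)@lat; n=((P-c)@vd)
    print(nm,len(P),'fit',f.x.round(4),'rms',np.sqrt(np.mean(f.fun**2)).round(4),'latmid',((l.min()+l.max())/2).round(4),'w',(l.max()-l.min()).round(4),'near',n.min().round(4), 'near+r',(n.min()+r).round(4))
s=telemetry.get_obs();print(s['ee_pos'],(s['ee_pos'][:2]-c)@lat,(s['ee_pos'][:2]-c)@vd,lat,vd)
E
```

```text
disk 49 fit [ 0.5632 -0.0474] rms 0.0011 latmid -0.0004 w 0.0318 near -0.0183 near+r -0.0013
neck 111 fit [ 0.5621 -0.0492] rms 0.0012 latmid -0.0024 w 0.0385 near -0.021 near+r -0.0004
body 371 fit [ 0.562  -0.0494] rms 0.0013 latmid -0.0039 w 0.0833 near -0.0448 near+r -0.0023
rimall 294 fit [ 0.5654 -0.0439] rms 0.0085 latmid -0.003 w 0.0481 near -0.0259 near+r -0.0012
[ 0.56377678 -0.04467844  0.13790332] 0.0010100887349347894 -0.0008960153531265143 [0.80285661 0.59617218] [ 0.59617218 -0.80285661]
```

```bash
python3 -c "
from h import *
plan(.5633,-.0463,.108)"
```

```text
shift [-0.0011  0.0014  0.0299] turn [0. 0. 0.] q [ -4.6   6.4   1.3  85.    0.2 149.9] rot [-1.7976e+02  3.0000e-02  2.5460e+01]
```

```bash
python3 -m inch '[[-0.001,0.0015,0.008,-0.004,0,0,1],[-0.001,0.0015,0.016,-0.004,0,0,1],[-0.001,0.0015,0.024,-0.004,0,0,1],[-0.001,0.0015,0.028,-0.004,0,0,1],[-0.001,0.0015,0.03,-0.004,0,0,1],[-0.001,0.0015,0.03,-0.004,0,0,1],[-0.001,0.0015,0.03,-0.004,0,0,1],[-0.001,0.0015,0.03,-0.004,0,0,1]]'
python3 -c "
from h import *
plan(.5633,-.0463,.102)"
```

```text
time: 7.35
ee_pos: [0.5638, -0.0473, 0.1081]
tcp_rot: [180.0, -0.0, 25.4]
wrist_force: [0.4, -0.5, -0.8]
opening: 0.0113
shift [-0.0001 -0.0012  0.0061] turn [0. 0. 0.] q [ -4.8   6.4  -2.   81.6  -0.  149.8] rot [ 1.7997e+02 -3.0000e-02  2.5380e+01]
```

```bash
python3 -m inch '[[0,-0.0008,0.001,0,0,0,1],[0,-0.0008,0.002,0,0,0,1],[0,-0.0008,0.003,0,0,0,1],[0,-0.0008,0.0035,0,0,0,1],[0,-0.0008,0.0035,0,0,0,1]]'
python3 -m inch '[[0,0,0.001,0,0,0,1],[0,0,0.002,0,0,0,1],[0,0,0.0025,0,0,0,1],[0,0,0.0025,0,0,0,1],[0,0,0.0025,0,0,0,1]]'
```

```text
time: 7.77
ee_pos: [0.5633, -0.0466, 0.1044]
tcp_rot: [180.0, -0.0, 25.4]
wrist_force: [-1.1, -1.0, 1.9]
opening: 0.0111
time: 8.18
ee_pos: [0.563, -0.0466, 0.1015]
tcp_rot: [180.0, 0.0, 25.4]
wrist_force: [-3.2, -1.1, 1.1]
opening: 0.0108
```

It dropped in to seat depth with low force. Next: release and retreat.

```bash
python3 -m inch '[[0,0,0,0,0,0,0.8],[0,0,0,0,0,0,0.7],[0,0,0,0,0,0,0.6],[0,0,0,0,0,0,0.6],[0,0,-0.01,0,0,0,0.6],[0,0,-0.03,0,0,0,0.5],[0,0,-0.07,0,0,0,0.3],[0,0,-0.1,0,0,0,0],[0,0,-0.1,0,0,0,0],[0,0,-0.1,0,0,0,0]]'
python3 -c "
from h import *
plan(.478,-.2092,.2,-114+180-1)"
```

```text
time: 9.02
ee_pos: [0.5643, -0.0466, 0.2046]
tcp_rot: [179.9, -0.2, 25.4]
wrist_force: [0.4, 0.1, -0.2]
opening: 0.0856
shift [-0.1477  0.1099  0.0043] turn [ 0.0037 -0.0029 -0.6913] q [ -4.7   6.5   8.7  92.   -0.  149.9] rot [179.86  -0.22  25.39]
```

```bash
python3 -m inch '[[-0.148,0.11,0.005,0.004,-0.003,-1.45,0],[-0.148,0.11,0.005,0.004,-0.003,-1.45,0],[-0.148,0.11,0.005,0.004,-0.003,-1.45,0],[-0.148,0.11,0.005,0.004,-0.003,-1.45,0],[-0.148,0.11,0.005,0.004,-0.003,-1.45,0],[-0.148,0.11,0.005,0.004,-0.003,-1.45,0],[-0.148,0.11,0.005,0.004,-0.003,-1.45,0],[-0.148,0.11,0.005,0.004,-0.003,-1.45,0],[-0.148,0.11,0.005,0.004,-0.003,-1.45,0],[-0.148,0.11,0.005,0.004,-0.003,-1.45,0],[-0.148,0.11,0.005,0.004,-0.003,-1.45,0],[-0.148,0.11,0.005,0.004,-0.003,-1.45,0]]'
python3 - <<'E'
from h import *
p,_=shot('scene','s4');q,D=shot('top','t4')
plan(.478,-.2092,.05,145)
f=lambda i,x,y:cv2.resize(i[y-45:y+45,x-60:x+60],(400,300),interpolation=cv2.INTER_CUBIC)
cv2.imwrite('pics/c4.png',np.hstack([f(p,347,225),f(q,362,257)])[:,:,::-1])
for nm,c,r,zl,zh in(('diskplate',(.563,-.046),.02,.095,.105),('knob',(.563,-.046),.012,.108,.13)):
    P=cloud('top',D,c,r,zl,zh);print(nm,len(P),P.mean(0),circ(P) if len(P) else '')
    P=cloud('scene',np.load('pics/s4.npy'),c,r,zl,zh);print(nm,len(P),P.mean(0),circ(P) if len(P) else '', P[:,2].max())
E
```

```text
time: 10.02
ee_pos: [0.4763, -0.2092, 0.1958]
tcp_rot: [-179.7, -0.1, 108.8]
wrist_force: [-0.4, 0.4, -0.2]
opening: 0.0855
shift [-0.0007  0.0023  0.1459] turn [-0.005  -0.0029 -0.6356] q [-23.6   0.6   1.6  91.3  -0.2  47.8] rot [-1.7968e+02 -7.0000e-02  1.0858e+02]
diskplate 238 [ 0.56362597 -0.04552543  0.09973317] (array([563.2, -45.8]), 19.9)
diskplate 153 [ 0.55931079 -0.0414919   0.09975239] (array([562.5, -45.6]), 19.5) 0.10488734000149902
knob 33 [ 0.5651493  -0.04572971  0.11447672] (array([565.4, -45.2]), 6.4)
knob 34 [ 0.56115719 -0.04617347  0.11275778] (array([561.5, -47.3]), 6.8) 0.11586026152060375
```

View pics/c4.png

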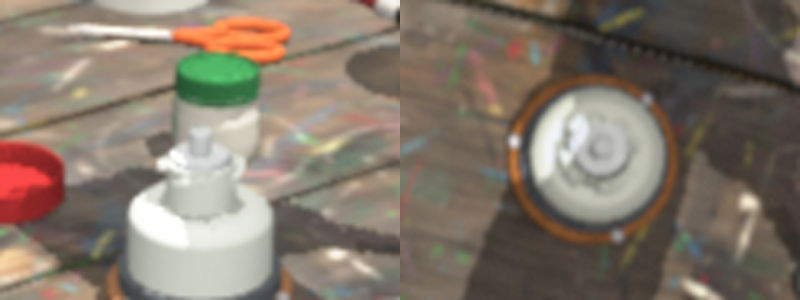

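Disk is seated level in the mouth; knob top is at about 0.1145 m. Now the ring.

```bash
python3 -m inch '[[-0.0007,0.0023,0.04,-0.005,-0.003,-0.636,0],[-0.0007,0.0023,0.08,-0.005,-0.003,-0.636,0],[-0.0007,0.0023,0.11,-0.005,-0.003,-0.636,0],[-0.0007,0.0023,0.13,-0.005,-0.003,-0.636,0],[-0.0007,0.0023,0.146,-0.005,-0.003,-0.636,0],[-0.0007,0.0023,0.146,-0.005,-0.003,-0.636,0],[-0.0007,0.0023,0.146,-0.005,-0.003,-0.636,0],[-0.0007,0.0023,0.146,-0.005,-0.003,-0.636,0]]'
python3 -c "
from h import *
plan(.478,-.2092,.001,145)"
```

```text
time: 10.78
ee_pos: [0.4789, -0.2097, 0.0518]
tcp_rot: [180.0, 0.1, 144.6]
wrist_force: [0.1, 0.1, 1.2]
opening: 0.085
shift [ 0.0011 -0.0001  0.0508] turn [ 0.0004  0.0025 -0.0074] q [-23.6   1.5 -13.4  74.9  -0.   11.8] rot [1.7998e+02 1.4000e-01 1.4457e+02]
```

```bash
python3 -m inch '[[0.001,0,0.015,0,0.002,0,0],[0.001,0,0.03,0,0.002,0,0],[0.001,0,0.04,0,0.002,0,0],[0.001,0,0.047,0,0.002,0,0],[0.001,0,0.05,0,0.002,0,0],[0.001,0,0.05,0,0.002,0,0],[0.001,0,0.05,0,0.002,0,0.2],[0.001,0,0.05,0,0.002,0,0.4],[0.001,0,0.05,0,0.002,0,0.4],[0.001,0,0.05,0,0.002,0,0.4],[0.001,0,0.05,0,0.002,0,0.4]]' 20
python3 -c "
from h import *
plan(.478,-.2092,.001,235)"
```

```text
time: 11.7
ee_pos: [0.4783, -0.2092, 0.0018]
tcp_rot: [180.0, 0.1, 144.9]
wrist_force: [-1.3, 0.3, 6.8]
opening: 0.0598
shift [ 0.0002 -0.0002  0.0008] turn [-4.0000e-04  1.1000e-03 -1.5726e+00] q [-23.6   3.2 -17.4  69.4   0.   11.5] rot [1.7997e+02 6.0000e-02 1.4490e+02]
```

```bash
python3 -m inch '[[0,0,0,0,0,0,0],[0,0,0,0,0,0,0],[0,0,0,0,0,0,0],[0,0,0,0,0,-0.12,0],[0,0,0,0,0,-0.24,0],[0,0,0,0,0,-0.36,0],[0,0,0,0,0,-0.5,0],[0,0,0,0,0,-1.5,0],[0,0,0,0,0,-1.5,0],[0,0,0,0,0,-1.5,0],[0,0,0,0,0,-1.5,0],[0,0,0,0,0,-1.5,0]]'
python3 -c "
from h import *
plan(.478,-.2092,.001,235)"
```

```text
time: 12.7
ee_pos: [0.4777, -0.2089, 0.0006]
tcp_rot: [180.0, -0.0, -151.1]
wrist_force: [0.3, -0.7, -0.1]
opening: 0.0852
shift [-0.0002 -0.0004 -0.0004] turn [ 8.000e-04 -1.000e-04 -4.563e-01] q [-23.6   3.2 -17.5  69.3   0.  -52.5] rot [ 1.7996e+02 -1.0000e-02 -1.5114e+02]
```

```bash
python3 -m inch '[[0,0,0,0,0,-0.45,0],[0,0,0,0,0,-0.45,0],[0,0,0,0,0,-0.45,0],[0,0,0,0,0,-0.45,0],[0,0,0,0,0,-0.45,0],[0,0,0,0,0,-0.45,0.2],[0,0,0,0,0,-0.45,0.4],[0,0,0,0,0,-0.45,0.4],[0,0,0,0,0,-0.45,0.5],[0,0,0,0,0,-0.45,0.5]]' 40
python3 -m inch '[[0,0,-0.003,0,0,0,0.5],[0,0,-0.01,0,0,0,0.5],[0,0,-0.04,0,0,0,0.5],[0,0,-0.08,0,0,0,0.5],[0,0,-0.12,0,0,0,0.5],[0,0,-0.15,0,0,0,0.5],[0,0,-0.15,0,0,0,0.5],[0,0,-0.15,0,0,0,0.5]]'
python3 -c "
from h import *
plan(.5635,-.046,.15,235)"
```

```text
time: 13.53
ee_pos: [0.478, -0.2091, 0.0013]
tcp_rot: [-180.0, 0.0, -125.8]
wrist_force: [-1.3, 0.3, 5.7]
opening: 0.0584
time: 14.2
ee_pos: [0.4787, -0.2094, 0.153]
tcp_rot: [-179.8, 0.1, -125.7]
wrist_force: [0.4, 0.1, -0.9]
opening: 0.0585
shift [-0.1822  0.0266  0.0031] turn [-0.0032  0.0009 -0.0129] q [-23.6   0.1  -3.6  86.1   0.  -77.9] rot [-1.7982e+02  6.0000e-02 -1.2574e+02]
```

```bash
python3 -m inch '[[-0.182,0.027,0.003,-0.003,0,0,0.5],[-0.182,0.027,0.003,-0.003,0,0,0.5],[-0.182,0.027,0.003,-0.003,0,0,0.5],[-0.182,0.027,0.003,-0.003,0,0,0.5],[-0.182,0.027,0.003,-0.003,0,0,0.5],[-0.182,0.027,0.003,-0.003,0,0,0.5],[-0.182,0.027,0.003,-0.003,0,0,0.5],[-0.182,0.027,0.003,-0.003,0,0,0.5],[-0.182,0.027,0.003,-0.003,0,0,0.5]]'
python3 - <<'E'
from h import *
p,D=shot('scene','s5');plan(.5635,-.046,.12,235);s=telemetry.get_obs();print(s['ee_pos'],s['wrist_force'])
f=lambda i,x,y:cv2.resize(i[y-60:y+60,x-80:x+80],(640,480),interpolation=cv2.INTER_CUBIC)
cv2.imwrite('pics/c5.png',f(p,347,215)[:,:,::-1])
from scipy.optimize import least_squares
c=np.array([.5635,-.046])
for nm,zl,zh,r in(('ring',.151,.159,.03025),('neck',.0745,.086,.0206),('knob',.106,.112,.0065)):
    P=cloud('scene',D,c,.04,zl,zh)[:,:2]
    f=least_squares(lambda x:np.hypot(*(P-x).T)-r,c,loss='soft_l1',f_scale=.001);print(nm,len(P),f.x.round(4),np.sqrt(np.mean(f.fun**2)).round(4))
E
```

```text
time: 14.95
ee_pos: [0.5615, -0.0464, 0.1473]
tcp_rot: [179.8, -0.0, -125.8]
wrist_force: [-0.3, 0.2, -1.6]
opening: 0.0586
shift [-0.0016 -0.0014  0.0275] turn [ 0.0039 -0.0002 -0.014 ] q [ -4.8   6.1   2.1  86.1   0.1 -59. ] rot [ 1.7978e+02 -1.0000e-02 -1.2580e+02]
[ 0.56158123 -0.04652745  0.1475349 ] [-0.54385107 -0.96323518 -1.80475259]
ring 122 [ 0.559  -0.0477] 0.0026
neck 110 [ 0.562  -0.0494] 0.001
knob 24 [ 0.5626 -0.0488] 0.0014
```

View pics/c5.png

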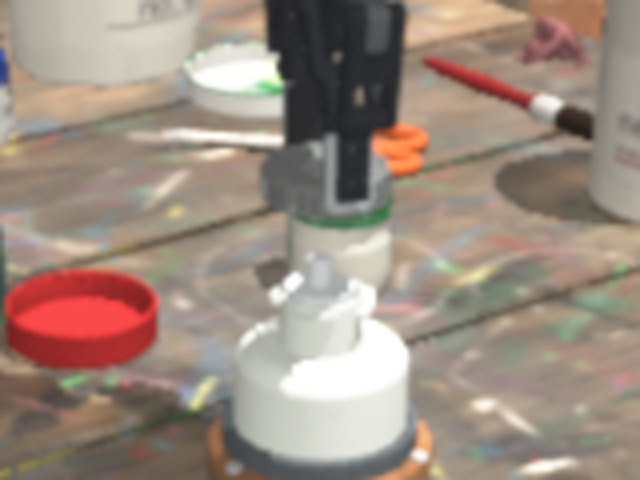

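```bash
python3 -m inch '[[-0.0014,-0.0012,0.006,0.004,0,0,0.5],[-0.0014,-0.0012,0.012,0.004,0,0,0.5],[-0.0014,-0.0012,0.02,0.004,0,0,0.5],[-0.0014,-0.0012,0.028,0.004,0,0,0.5],[-0.0014,-0.0012,0.033,0.004,0,0,0.5],[-0.0014,-0.0012,0.033,0.004,0,0,0.5],[-0.0014,-0.0012,0.033,0.004,0,0,0.5],[-0.0014,-0.0012,0.033,0.004,0,0,0.5]]'
python3 -c "
from h import *
plan(.5632,-.0463,.102)"
```

```text
time: 15.67
ee_pos: [0.5639, -0.045, 0.115]
tcp_rot: [-180.0, 0.0, -125.7]
wrist_force: [0.8, 0.4, -0.0]
opening: 0.0586
shift [ 0.0015 -0.0002  0.013 ] turn [0. 0. 0.] q [ -4.6   6.3  -1.3  82.3  -0.  -58.8] rot [-1.7995e+02  2.0000e-02 -1.2571e+02]
```

```bash
python3 -m inch '[[0.001,0,0.005,0,0,0,0.5],[0.001,0,0.01,0,0,0,0.5],[0.001,0,0.014,0,0,0,0.5],[0.001,0,0.016,0,0,0,0.5],[0.001,0,0.016,0,0,0,0.5],[0.001,0,0.016,0,0,0,0.5]]'
python3 -m inch '[[0,0,0.001,0,0,0,0.5],[0,0,0.002,0,0,0,0.5],[0,0,0.002,0,0,0,0.5],[0,0,0.002,0,0,0,0.5]]'
```

```text
time: 16.17
ee_pos: [0.5632, -0.0458, 0.0986]
tcp_rot: [-180.0, 0.0, -125.7]
wrist_force: [0.3, -0.8, -0.4]
opening: 0.0587
time: 16.5
ee_pos: [0.5633, -0.0458, 0.0968]
tcp_rot: [-180.0, 0.0, -125.7]
wrist_force: [0.6, -0.2, -0.8]
opening: 0.0586
```

```bash
python3 -m inch '[[0,0,0.001,0,0,0,0.5],[0,0,0.0015,0,0,0,0.5],[0,0,0.0015,0,0,0,0.5]]'
python3 -m inch '[[0,0,0.0008,0,0,0,0.5],[0,0,0.0015,0,0,0,0.5],[0,0,0.0015,0,0,0,0.5]]'
```

```text
time: 16.75
ee_pos: [0.5634, -0.0458, 0.0955]
tcp_rot: [-179.9, 0.0, -125.7]
wrist_force: [0.1, -0.2, 1.6]
opening: 0.0587
time: 17.0
ee_pos: [0.5636, -0.0458, 0.0952]
tcp_rot: [-179.9, 0.1, -125.7]
wrist_force: [-2.9, 1.1, 10.5]
opening: 0.0584
```

```bash
python3 -m inch '[[0,0,0,0,0,0.06,0.5],[0,0,0,0,0,0.12,0.5],[0,0,0,0,0,0.18,0.5],[0,0,0,0,0,0.24,0.5],[0,0,0,0,0,0.24,0.5]]'
```

```text
time: 17.42
ee_pos: [0.5636, -0.046, 0.0943]
tcp_rot: [-179.9, 0.1, -139.6]
wrist_force: [-0.7, -1.4, 4.5]
opening: 0.0589
```

```bash
python3 -m inch '[[0,0,0.0005,0,0,0.06,0.5],[0,0,0.001,0,0,0.12,0.5],[0,0,0.001,0,0,0.18,0.5],[0,0,0.001,0,0,0.18,0.5]]'
python3 -m inch '[[0,0,0.0005,0,0,0.06,0.5],[0,0,0.001,0,0,0.12,0.5],[0,0,0.001,0,0,0.18,0.5],[0,0,0.001,0,0,0.18,0.5]]'
```

```text
time: 17.75
ee_pos: [0.5636, -0.046, 0.0935]
tcp_rot: [-179.9, 0.1, -149.9]
wrist_force: [-0.7, -0.9, 5.3]
opening: 0.0586
time: 18.08
ee_pos: [0.5637, -0.0461, 0.0926]
tcp_rot: [-179.9, 0.1, -160.2]
wrist_force: [-1.7, -1.7, 7.1]
opening: 0.0582
```

```bash
python3 -m inch '[[0,0,0.0005,0,0,0.05,0.5],[0,0,0.0008,0,0,0.1,0.5],[0,0,0.0008,0,0,0.15,0.5],[0,0,0.0008,0,0,0.15,0.5]]'
python3 -m inch '[[0,0,0.0005,0,0,0.05,0.5],[0,0,0.0008,0,0,0.1,0.5],[0,0,0.0008,0,0,0.1,0.5]]'
```

```text
time: 18.42
ee_pos: [0.5637, -0.0463, 0.092]
tcp_rot: [-179.9, 0.1, -168.8]
wrist_force: [-1.2, -2.0, 7.2]
opening: 0.0587
time: 18.67
ee_pos: [0.5633, -0.046, 0.0905]
tcp_rot: [-180.0, 0.0, -174.5]
wrist_force: [-0.3, -0.7, 2.6]
opening: 0.0584
```

Dropped into the gap. I'll press a little more, then engage.

```bash
python3 -m inch '[[0,0,0.0007,0,0,0,0.5],[0,0,0.0014,0,0,0,0.5],[0,0,0.0018,0,0,0,0.5],[0,0,0.0018,0,0,0,0.5]]'
python3 -m inch '[[0,0,0.0003,0,0,0.06,0.5],[0,0,0.0003,0,0,0.12,0.5],[0,0,0.0003,0,0,0.18,0.5],[0,0,0.0003,0,0,0.18,0.5]]'
```

```text
time: 19.0
ee_pos: [0.5633, -0.046, 0.0895]
tcp_rot: [-179.9, 0.1, -174.3]
wrist_force: [-2.4, -0.9, 10.4]
opening: 0.0585
time: 19.33
ee_pos: [0.5633, -0.0457, 0.088]
tcp_rot: [180.0, 0.0, 175.3]
wrist_force: [0.5, 0.4, 2.1]
opening: 0.0584
```

```bash
python3 -m inch '[[0,0,0.0003,0,0,0.06,0.5],[0,0,0.0005,0,0,0.12,0.5],[0,0,0.0007,0,0,0.18,0.5],[0,0,0.0007,0,0,0.18,0.5]]'
python3 -c "
from h import *
print(telemetry.get_obs()['torque'])"
```

```text
time: 19.67
ee_pos: [0.5633, -0.0458, 0.0875]
tcp_rot: [180.0, 0.0, 165.0]
wrist_force: [-0.2, -0.4, 2.9]
opening: 0.0585
[-0.00921722  0.0613803  -0.08104016]
```

```bash
python3 -m inch '[[0,0,0.0003,0,0,0.06,0.5],[0,0,0.0005,0,0,0.12,0.5],[0,0,0.0007,0,0,0.18,0.5],[0,0,0.0007,0,0,0.18,0.5]]'
python3 -c "
from h import *
print(telemetry.get_obs()['torque'])"
python3 -m inch '[[0,0,0.0003,0,0,0.06,0.5],[0,0,0.0005,0,0,0.12,0.5],[0,0,0.0005,0,0,0.12,0.5]]'
python3 -c "
from h import *
print(telemetry.get_obs()['torque'])"
```

```text
time: 20.0
ee_pos: [0.5635, -0.0458, 0.087]
tcp_rot: [180.0, 0.1, 154.7]
wrist_force: [-0.5, 0.7, 5.4]
opening: 0.0587
[-0.06685168  0.05167068 -0.05738695]
time: 20.25
ee_pos: [0.5635, -0.0458, 0.0867]
tcp_rot: [180.0, 0.1, 147.9]
wrist_force: [-0.6, -0.8, 5.9]
opening: 0.0588
[-0.08951273  0.15921335 -0.07147832]
```

```bash
python3 -m inch '[[0,0,0.0001,0,0,0.06,0.5],[0,0,0.0002,0,0,0.12,0.5],[0,0,0.0002,0,0,0.12,0.5]]'
python3 -c "
from h import *
print(telemetry.get_obs()['torque'])"
python3 -m inch '[[0,0,0.0001,0,0,0.06,0.5],[0,0,0.0002,0,0,0.12,0.5],[0,0,0.0002,0,0,0.12,0.5]]'
python3 -c "
from h import *
print(telemetry.get_obs()['torque'])"
```

```text
time: 20.5
ee_pos: [0.5636, -0.0459, 0.0866]
tcp_rot: [180.0, 0.1, 141.0]
wrist_force: [-0.7, -0.6, 6.8]
opening: 0.0587
[-0.13437989  0.14351544 -0.04451624]
time: 20.75
ee_pos: [0.5636, -0.0459, 0.0865]
tcp_rot: [179.9, 0.1, 134.1]
wrist_force: [0.0, -1.3, 6.8]
opening: 0.0584
[-0.13632626  0.14112201 -0.11336078]
```

```bash
python3 -m inch '[[0,0,0,0,0,0.06,0.5],[0,0,0,0,0,0.12,0.5],[0,0,0,0,0,0.12,0.5]]'
python3 -c "
from h import *
print(telemetry.get_obs()['torque'])"
python3 -m inch '[[0,0,0,0,0,0.04,0.5],[0,0,0,0,0,0.08,0.5],[0,0,0,0,0,0.08,0.5]]'
python3 -c "
from h import *
print(telemetry.get_obs()['torque'])"
```

```text
time: 21.0
ee_pos: [0.5636, -0.0459, 0.0865]
tcp_rot: [179.9, 0.1, 127.2]
wrist_force: [-0.9, -0.5, 6.9]
opening: 0.0585
[-0.16039097  0.11569615 -0.05436877]
time: 21.25
ee_pos: [0.5636, -0.0459, 0.0864]
tcp_rot: [179.9, 0.1, 122.7]
wrist_force: [-1.0, -0.3, 5.8]
opening: 0.0585
[-0.13876202  0.0766205  -0.03437474]
```

```bash
for i in 1; do python3 -m inch '[[0,0,0,0,0,0.04,0.5],[0,0,0,0,0,0.08,0.5],[0,0,0,0,0,0.08,0.5]]'; done
python3 -c "
from h import *
print(telemetry.get_obs()['torque'])"
python3 -m inch '[[0,0,0,0,0,0.04,0.5],[0,0,0,0,0,0.08,0.5],[0,0,0,0,0,0.08,0.5]]'
python3 -c "
from h import *
print(telemetry.get_obs()['torque'])"
```

```text
time: 21.5
ee_pos: [0.563, -0.0463, 0.0863]
tcp_rot: [-180.0, 0.1, 118.2]
wrist_force: [-4.7, -3.8, 8.5]
opening: 0.0584
[-0.75391281  0.79508082  0.4183188 ]
time: 21.75
ee_pos: [0.5633, -0.0475, 0.0863]
tcp_rot: [-180.0, 0.2, 113.6]
wrist_force: [-1.2, -10.4, 5.9]
opening: 0.0588
[-2.11053144  0.33174423  1.06015736]
```

Torque rose sharply, so it is on the stop. I'll relax slightly, open, and lift.

```bash
python3 -m inch '[[0,0,0,0,0,-0.04,0.5],[0,0,0,0,0,-0.06,0.5],[0,0,0,0,0,-0.06,0.5]]'
python3 -c "
from h import *
print(telemetry.get_obs()['torque'])"
python3 -m inch '[[0,0,0,0,0,0,0.4],[0,0,0,0,0,0,0.2],[0,0,0,0,0,0,0],[0,0,0,0,0,0,0],[0,0,0,0,0,0,0],[0,0,-0.02,0,0,0,0],[0,0,-0.05,0,0,0,0],[0,0,-0.09,0,0,0,0],[0,0,-0.12,0,0,0,0],[0,0,-0.12,0,0,0,0]]'
python3 -c "
from h import *
plan(.40,-.25,.22)"
```

```text
time: 22.0
ee_pos: [0.5635, -0.047, 0.0864]
tcp_rot: [180.0, 0.2, 117.2]
wrist_force: [-0.8, -6.1, 6.3]
opening: 0.0584
[-1.40187727  0.14795826  0.33546324]
time: 22.83
ee_pos: [0.5649, -0.0457, 0.2125]
tcp_rot: [179.5, 0.3, 116.9]
wrist_force: [1.9, 0.4, 0.7]
opening: 0.0854
shift [-0.1076 -0.2394 -0.0088] turn [0. 0. 0.] q [-4.6  6.4  9.5 92.6  0.  58.5] rot [179.55   0.27 116.9 ]
```

```bash
python3 -m inch '[[-0.108,-0.239,0,0,0,0,0],[-0.108,-0.239,0,0,0,0,0],[-0.108,-0.239,0,0,0,0,0],[-0.108,-0.239,0,0,0,0,0],[-0.108,-0.239,0,0,0,0,0],[-0.108,-0.239,0,0,0,0,0],[-0.108,-0.239,0,0,0,0,0],[-0.108,-0.239,0,0,0,0,0],[-0.108,-0.239,0,0,0,0,0],[-0.108,-0.239,0,0,0,0,0]]'
python3 - <<'E'
from h import *
p,_=shot('scene','s6');q,D=shot('top','t6')
f=lambda i,x,y:cv2.resize(i[y-45:y+45,x-60:x+60],(400,300),interpolation=cv2.INTER_CUBIC)
cv2.imwrite('pics/c6.png',np.hstack([f(p,347,225),f(q,362,257)])[:,:,::-1])
c=(.5635,-.046)
for n,d in(('top',D),('scene',np.load('pics/s6.npy'))):
    P=cloud(n,d,c,.035,.09,.108);print(n,'ring',len(P),circ(P),'z top',np.percentile(P[:,2],[50,90]))
    T=P[P[:,2]>.095];A=np.c_[T[:,:2]-c,np.ones(len(T))];print('plane',np.linalg.lstsq(A,T[:,2],rcond=None)[0])
    K=cloud(n,d,c,.012,.106,.13);print('knob',circ(K),np.median(K[:,2]))
E
```

```text
time: 23.67
ee_pos: [0.3991, -0.2496, 0.2056]
tcp_rot: [180.0, 0.0, 116.9]
wrist_force: [0.7, 0.5, 0.6]
opening: 0.0852
top ring 671 (array([564.4, -45.5]), 30.6) z top [0.10131241 0.10351983]
plane [ 0.00406448 -0.00359001  0.10119486]
knob (array([563.7, -45.4]), 6.2) 0.11192160112007865
scene ring 484 (array([562.1, -45.8]), 32.7) z top [0.10140602 0.10294001]
plane [ 0.02896886 -0.04116006  0.10149619]
knob (array([561.1, -47.4]), 8.1) 0.11147384701161706
```

View pics/c6.png

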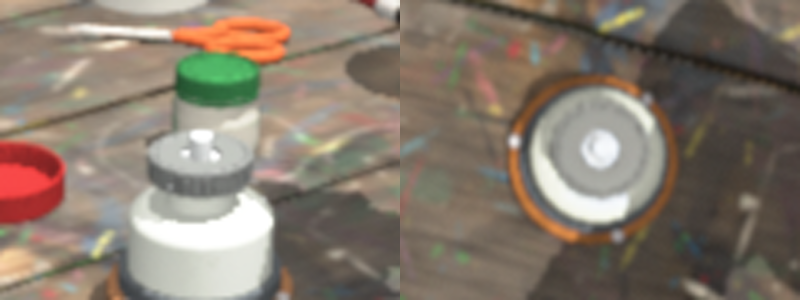

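The ring lies level, with its centre about 2.2 mm below the rim. The knob sits about 2.5 mm lower than before, so the ring is holding the seat pressed. I'm handing the job in.

```bash
python3 -c "
from h import *
print(telemetry.get_obs()['time']); order.job_done()"
```

```text
23.7667
the job is handed in; nothing more can be done
```

The jar is closed and I handed the job in at 23.8 s. I set the white/silver disk on its seat. Then I put the ring over it, felt for the gap by turning clockwise under 5–10 N, and turned it about 60° from there. I stopped when the torque jumped, meaning the lugs had reached the stops, then backed off slightly and let go.

**Last checks, after letting go:**
- **Ring:** its centre is about 2.2 mm below the rim and within about 1 mm of the neck axis by the top camera. It is level to about 0.006 rad by the same camera.
- **Disk:** the knob dropped about 2.5 mm between seating and tightening, so the seat is held pressed.
- **Arm:** clear of everything, with no contact force.

**What disagreed or went less well:**
- **Scene camera:** it gave positions 1.5–3 mm off the top camera, and its fit of the ring's top tilted by 0.05 rad. I put the tilt down to its seeing only the near side of the ring, and relied on the top camera.
- **Last turn:** it ran about 5° past the first sign of the stop. Wrist torque about the turning axis reached 1.1 N m and side force about 10 N. I did not measure the force on the jar directly.
- **Wrist joint:** it hit its 180° limit during the second grip on the disk, which shifted the arm and the disk about 4 mm before lifting. This did no harm.

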